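# Load and lock the parts-wash drum

### The arm

A 6-joint arm with a two-finger parallel gripper is mounted at the origin on the work surface. World frame = base frame: x ahead of the robot, y to its left, z up, the work surface at z = 0. Lengths are in m, angles in rad, forces in N, time in s.
With the tool pointing down it reaches from about 0.375 to 0.9 m from the base axis. Payload 3.1 kg.
Tool frame: the origin (TCP) lies on the centre line of the jaws, within the pads' length; the fingertips stand robot.tip_reach ahead of it and the grasp point (between the pads) lies 8 mm behind it (robot.tip_reach is the distance from the TCP to the fingertips, in m); z points along the fingers, y is the line along which they close (so a half turn about z gives the same grasp; the last joint's range is limited). The gripper opens to 87 mm and grips with 3 to 60 N. Pads are 19 mm wide; open, the fingers measure 117 mm over their backs; the gripper's body (75 mm by 190 mm) begins 51 mm behind the grasp point.
Start: joints at [0.983, 0.527, 1.433, -0, 1.181, -0.178], TCP at [0.249, 0.573, 0.234] pointing down, gripper open.
Joint ranges: [-3.08, 3.08], [-0.75, 2.2], [0.22, 2.44], [-1.43, 4.57], [0, 2.65], [-2.85, 2.85]. Speed limits (rad/s): [2.79, 2.79, 3.14, 3.14, 3.14, 3.14].

### API

Orientations are given as a unit quaternion [x, y, z, w].
In Python, from rig import robot gives the robot as it stands.
- The arm moves only by the tool jog_arm, never from a script. Its argument "motion" is one flat list of numbers, 7 for each row, row after row: the shift along the tool's x, y, z scaled (see below), then the turn, a rotation vector about the tool's x, y, z scaled (see below), then the gripper's target within -1 to 1 (shut at 1, half-way at 0, fully open at -1). In form: [x, y, z, rx, ry, rz, hand, x, y, z, rx, ry, rz, hand, ...]. A call has 1 to 12 rows; each row shifts and turns the commanded pose from where the row before left it, along the tool's axes as they then stand; what a row does not reach is not made up. The controller multiplies each number of a shift by 4 cm and each number of a turn by 4 degrees. A row lasts 1/8 s, in which the tool goes at most 62.5 mm and 10.7 degrees, less where a joint would pass 70% of its speed; a pose out of reach is approached as far as the arm can. A call with a number of a shift or a turn outside -1 to 1 is refused whole. A call with a gripper value outside its range is refused whole. The fingers move at their own pace and stop on an object; "grip_force" is the grip in N (left out, the last holds). Time passes only in rows, so rows that do not move let the fingers close. It gives the time, the measured TCP pose, the force, the opening and the grip force at its end, in the units of the state.
- robot.get_obs(): the state, without advancing time (a new reading comes with each control period).
- robot.camera(name): name is "scene" or "top" or "wrist"; returns the picture (480x640x3 uint8, blue, green, red); there is no depth.
- robot.calibration(name): a dict with "fx", "fy", "cx", "cy" (pixels), "R" (3x3) and "t" (3): a world point X has camera coordinates R X + t; the wrist camera has in their place "T_tool_cam" (4x4, takes a point from camera to tool coordinates, whose origin is the TCP and whose axes are the flange's). Camera axes: x right, y down, z forward; pixel columns grow to the right and rows downward; lengths in m; the calibration is good to about 2 mm. A picture is of the moment at which its call begins: read the wrist's pose just before it. calibration takes no time and is no camera call.
- robot.hand_in(): hands the job in; it is judged then, once.
The state is a dict: "time": time; "q": joint angles; "joint_velocities": joint speeds; "joint_torque": joint torques, N m; "position": TCP position; "tool_rot": TCP orientation; "ft_force": force on the tool from outside, world axes, zero at the start; "moment": the same for the moment, N m; "grip_width": finger opening in m; "grip_force": force on a finger pad.
Only numpy, scipy, OpenCV 4.12 (cv2) and the standard library are available. Lean on these libraries where they do the work, as an engineer would, in place of code of your own. Each camera call takes 0.05 s, during which the arm holds its last target. There are 200 camera calls.

### The job

Fold the carry handle of the wash drum down to the side to open it, and put every heat sink that lies on the bench into it. Then close the drum: set the lid on with its two lugs in the slots, press it down and twist it clockwise about a quarter turn, as far as it goes, so that it stays locked. Finally swing the carry handle back up over the lid and past upright until it seats on its end stop, leaving the other things on the bench where they are.

Things in the scene. Friction and masses are not known exactly. Their poses are not given: they have to be found in the camera images.
- sink1_mid (a point): plain aluminium heat sink, a finned block 60 long (its x) x 32 wide (its y) x 28 mm high, about 130 g; fins run along its length on top. Two to four of them lie on the bench, base down; this one may be absent. The point is its centre, 14 mm above its underside; grasp it across the 32 mm width.
- sink2_mid (a point): plain aluminium heat sink, a finned block 60 long (its x) x 32 wide (its y) x 28 mm high, about 130 g; fins run along its length on top. Two to four of them lie on the bench, base down; this one may be absent. The point is its centre, 14 mm above its underside; grasp it across the 32 mm width.
- sink3_mid (a point): plain aluminium heat sink, a finned block 60 long (its x) x 32 wide (its y) x 28 mm high, about 130 g; fins run along its length on top. Two to four of them lie on the bench, base down; this one may be absent. The point is its centre, 14 mm above its underside; grasp it across the 32 mm width.
- sink4_mid (a point): plain aluminium heat sink, a finned block 60 long (its x) x 32 wide (its y) x 28 mm high, about 130 g; fins run along its length on top. Two to four of them lie on the bench, base down; this one may be absent. The point is its centre, 14 mm above its underside; grasp it across the 32 mm width.
- drum_seat (a point): the wash drum, an open steel drum 236 mm across, 100 mm high, screwed to the bench. The point is on its axis, level with its flange, 80 mm above the bench; z up. Wall inner radius 94 mm, clear mouth 168 mm across. Two slots for the lid's lugs lie on this frame's +x and -x; the carry handle folds down to the -y side.
- drum_floor (a point): centre of the drum's flat inner floor, 20 mm above the bench, 60 mm below drum_seat; same axes as drum_seat. The drum's highest edge is 80 mm above this floor.
- drum_slot (a point): middle of the +x slot, 105 mm from the drum's axis, level with drum_seat (the other is opposite). Around the mouth runs an inward ledge, inner radius 98 mm, underside 10 and top 16 mm above drum_seat, inside an upstand of radius 113 mm; both slots are 40 mm wide gaps in that ledge. Stops under it let a lid in the slots turn only clockwise seen from above, about 80 degrees.
- gasket (a joint): height of the sprung rubber ring inside the mouth (radius 84 to 93 mm), m: 0 free, its top 9 mm above drum_seat; negative pressed down; about 1.8 N per mm. A lid set in the slots rests on it, underside 7 to 8 mm above drum_seat, lugs too high to pass under the ledge: press it down 4 mm or more (about 7 N; bottoms at 0 mm, about 15 N) and turn it while pressed.
- lid_grip (a point): loose steel lid, flat on the bench at first: disc 188 mm across, 8 mm thick, about 260 g; on top a black upright grip bar 76 long (along x, pointing at the lugs) x 16 wide (y), rising 41 mm above the disc. The point is on the axis in the bar, 30 mm above the lid's underside, 19 mm below the bar's top. Half a turn makes no difference. Locked and let go, the underside is 4 mm above drum_seat.
- lid_lug (a point): middle of the lug on the lid's +x side, 98 mm from the axis, at the lid's underside; same axes as lid_grip. Two lugs, on +x and -x, each 28 mm wide and 6 mm thick, flush with the underside, tips 108 mm from the axis.
- bail (a joint): angle of the carry handle, rad: 0 folded out to the drum's side, 1.45 upright, 1.70 on its end stop, tipped a little past upright, where it stands at the start. Short of upright it falls down to 0 when let go; past upright it drops on to its stop and stays there.
- bail_grip (a point): centre of the carry handle's black grip, a round bar 20 mm thick and 100 mm long, parallel to the drum's x axis; the handle is a steel U, 254 mm wide, about 220 g, whose bar is 166 mm from the hinge line. Folded it is 90 mm above the bench, 165 mm from the drum's axis towards the drum's -y, with about 37 mm of free space between grip and drum; standing, it is about 231 mm above the bench, over the drum's mouth.
- bail_hinge (a point): point on the drum's axis in the line of the carry handle's hinge, 70 mm above the bench; the hinge line is parallel to the drum's x axis (this frame turns with the handle about its x axis).
- phone: bystander, to be left where it is: smartphone lying flat, 148 x 72 x 9 mm; origin under its centre
- flux_jar: bystander, to be left where it is: small jar 48 mm across, 45 mm high; origin under its centre
- driver: bystander, to be left where it is: screwdriver lying flat, 170 mm long, about 26 mm thick at the handle; origin under its middle
- tin: bystander, to be left where it is: round tin 56 mm across, 50 mm high; origin under its centre
- spray: bystander, to be left where it is: spray can 58 mm across, 170 mm high; origin under its centre
- meter: bystander, to be left where it is: multimeter lying flat, 165 x 82 x 36 mm; origin under its centre
- brick: bystander, to be left where it is: power adapter, 115 x 52 x 32 mm; origin under its centre
Things that resemble listed ones, but are neither listed nor needed, are in the scene too. Leave any blue or red look-alike of the part that bears lid_grip alone.

How it is judged:
On the way, in this order (a step that is already met when the one before it is completed fails the run):
1. the carry handle is folded down (value of joint bail below 0.15 rad), for 0.2 s.
2. every heat sink present is inside the drum (horizontal distance between each of sink1_mid, sink2_mid, sink3_mid, sink4_mid and drum_seat below 0.09 m and z of each of sink1_mid, sink2_mid, sink3_mid, sink4_mid in the frame of drum_seat below -0.008 m), for 0.3 s.
3. the lid is locked: lugs under the ledge, turned to the stop, with the heat sinks inside (all of step 2 and horizontal distance between lid_grip and drum_seat below 0.008 m and z of lid_grip in the frame of drum_seat below 0.04 m and angle between the x axis of lid_grip and the x axis of drum_seat, either way round above 1.2 rad), for 0.3 s.
4. the carry handle is on its end stop (value of joint bail above 1.6 rad), for 0.2 s.
At the end, for the whole second after the job is handed in: Every heat sink present lies inside the drum below its flange; the lid is centred in the bayonet ring within 8 mm, its lugs below the ledge, turned at least 69 of the 80 degrees; the carry handle stands past upright within 0.1 rad of its end stop and is at rest (all of step 3 and value of joint bail above 1.6 rad and velocity of joint bail below 0.1 rad/s); the robot touches nothing.
It fails at once if another thing on the bench is moved more than 4 cm (distance of any of phone, flux_jar, driver, tin, spray, meter, brick from where it was at the start of the episode above 0.04 m).
Of sink1, sink2, sink3, sink4 only 2 to 4 are there at a start; the rules pass over those that are not, and their reading is None.
At some moment in a run one of sink1, sink2, sink3, sink4, lid may be knocked a few centimetres aside while the robot is not near it.
Once in a run the grip may slacken for a moment while it holds something.
It also fails if it takes over 210 s, if anything falls off the work surface, if the arm or the gripper's body presses on something with over 40 N, if the wrist force passes 120 N, or if a joint passes its speed limit or range.

## Working session

There is one attempt and no reset: what is moved stays moved. The work goes in short steps, Python scripts to look and compute and a tool call to move; the robot and the scene stay as the last step left them, time stands still between calls to the robot, and variables do not carry over. Pictures are saved under pics/ and viewed, at most 14 in all, crops included, and the job is handed in when it is done.

Besides the shell and the picture viewer there is one more tool, called after "Call:" as name(argument=value, ...), one argument or row to a line, values as JSON. jog_arm: Moves the arm, as the interface text tells. Shifts and turns lie within -1 to 1; 1 stands for 4 cm of shift or 4 degrees of turn. Its arguments: {"type":"object","properties":{"motion":{"type":"array","items":{"type":"number"}},"grip_force":{"type":"number"}},"required":["motion"]}

```bash
ls; mkdir -p pics; python3 - <<'E'
from rig import robot
import cv2
o=robot.get_obs(); print(o['time'],o['position'],o['tool_rot'],robot.tip_reach)
for n in('scene','top'):
    im=robot.camera(n); cv2.imwrite(f'pics/{n}0.png',im)
    c=robot.calibration(n); print(n,c)
print(robot.calibration('wrist'))
E
```

```text
pics
0.0 [0.24858656 0.57263594 0.23256348] [ 2.03451826e-01  9.79084324e-01 -1.03852356e-03 -4.02853513e-04] 0.011
scene {'fx': 528.4050054853639, 'fy': 528.4050054853639, 'cx': 315.2461579960755, 'cy': 236.5918228616884, 'R': array([[ 0.4689985 ,  0.88316431,  0.00782348],
       [ 0.69556898, -0.36388952, -0.61949029],
       [-0.54426483,  0.29598178, -0.78496533]]), 't': array([-0.34523402, -0.24944596,  1.56293932])}
top {'fx': 556.9339399276814, 'fy': 556.9339399276814, 'cx': 317.8739761619461, 'cy': 236.17612367536395, 'R': array([[-0.00373465, -0.99999012,  0.00240987],
       [-0.9983966 ,  0.00359256, -0.05649175],
       [ 0.05648253, -0.00261699, -0.99840016]]), 't': array([0.10989064, 0.51268323, 1.76611894])}
{'fx': 417.52281909571695, 'fy': 417.52281909571695, 'cx': 320.5624040589716, 'cy': 242.76169092330684, 'T_tool_cam': array([[-1.46607282e-04, -9.55961899e-01, -2.93490759e-01,
         8.16428372e-02],
       [ 9.99999950e-01, -5.74336099e-05, -3.12455943e-04,
         1.12244776e-03],
       [ 2.81839743e-04, -2.93490790e-01,  9.55961859e-01,
        -1.50481401e-01],
       [ 0.00000000e+00,  0.00000000e+00,  0.00000000e+00,
         1.00000000e+00]])}
```

View pics/top0.png

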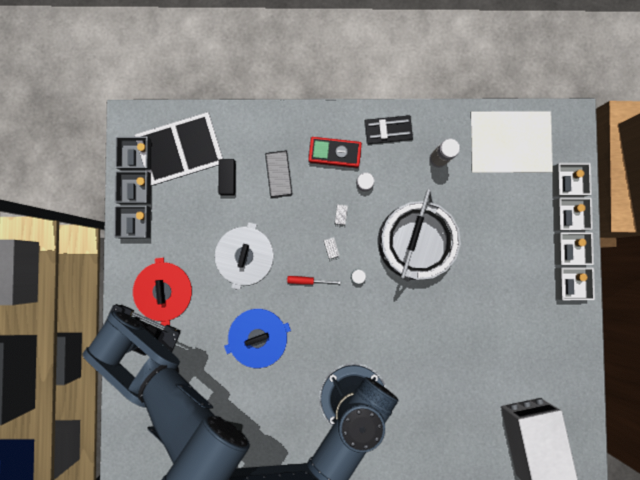

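View pics/scene0.png

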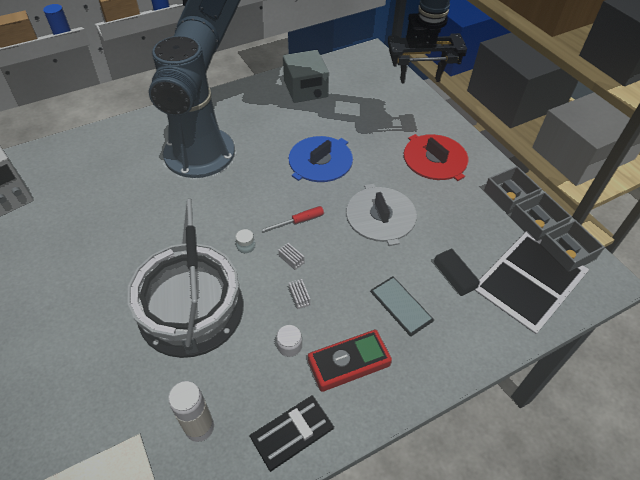

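The top view shows the steel lid at (244,255) and two heat sinks at (342,215) and (332,247). The drum is at (420,242), with its handle running from (431,190) to (403,295). The red and blue lids are the look-alikes. The scene view confirms just two sinks, at (291,255) and (299,293).

```bash
cat > h.py <<'E'
import numpy as np, cv2
from rig import robot
from scipy.spatial.transform import Rotation as Rn
def pose():
    o=robot.get_obs(); return np.array(o['position']),Rn.from_quat(o['tool_rot']).as_matrix(),o
def cal(n):
    c=robot.calibration(n); K=np.array([[c['fx'],0,c['cx']],[0,c['fy'],c['cy']],[0,0,1]])
    if n=='wrist':
        p,R,_=pose(); T=np.eye(4);T[:3,:3]=R;T[:3,3]=p
        W=np.linalg.inv(T@c['T_tool_cam']); return K,W[:3,:3],W[:3,3]
    return K,np.array(c['R']),np.array(c['t'])
def px2w(c,uv,z):
    K,R,t=c; uv=np.atleast_2d(uv).astype(float)
    d=(R.T@np.linalg.inv(K)@np.c_[uv,np.ones(len(uv))].T).T; o=-R.T@t
    z=np.broadcast_to(z,len(uv))
    return o+d*((z-o[2])/d[:,2])[:,None]
def w2px(c,X):
    K,R,t=c; X=np.atleast_2d(X); p=(K@(R@X.T+t[:,None])).T; return p[:,:2]/p[:,2:]
def go(target,yaw=None):
    """yaw = world angle of tool y (deg). prints turn about tool z and shift after turn, in units"""
    p,R,o=pose(); a=np.degrees(np.arctan2(R[1,1],R[0,1]))
    dy=0 if yaw is None else (yaw-a+90)%180-90
    y=np.radians(a+dy); Y=np.array([np.cos(y),np.sin(y),0]); Z=np.array([0,0,-1.]); X=np.cross(Y,Z)
    d=np.array(target)-p
    print('p',p.round(4),'yawY',a.round(1),'q6',np.round(o['q'][5],2),'| rz units',round(-dy/4,2),'| shift units',(np.array([X@d,Y@d,Z@d])/.04).round(2))
E
python3 - <<'E'
from h import *
c=cal('top')
im=cv2.imread('pics/top0.png')
# sinks
hsv=cv2.cvtColor(im,cv2.COLOR_BGR2HSV)
print(hsv[215,342],hsv[247,332],hsv[260,300],hsv[240,270],hsv[240,384])
m=((hsv[...,1]<22)&(hsv[...,2]>165)).astype(np.uint8)
m=cv2.morphologyEx(m,cv2.MORPH_CLOSE,np.ones((3,3)))
n,l,st,ce=cv2.connectedComponentsWithStats(m)
for i in range(1,n):
    if st[i,4]>60 and 150<ce[i,1]<330 and 200<ce[i,0]<480:
        r=cv2.minAreaRect(np.argwhere(l==i)[:,::-1].astype(np.float32))
        print(st[i],ce[i].round(1),r, px2w(c,ce[i],.028).round(3))
# lid
print('lid',px2w(c,[(244,255)],.008), 'sinks',px2w(c,[(342,215),(332,247)],.028),'drum',px2w(c,[(419,242)],.1))
bar=px2w(c,[(430,192),(404,287),(425,218),(411,248)],.231);print('bar',bar)
d=bar[0]-bar[1];print(np.degrees(np.arctan2(d[1],d[0])),np.linalg.norm(d))
z=cv2.resize(im[180:300,300:470],None,fx=4.5,fy=4.5,interpolation=cv2.INTER_CUBIC);cv2.imwrite('pics/z1.png',z)
E
```

```text
[135   6 178] [130   4 183] [100  10 156] [ 98  13 153] [120   1 226]
[337 147   9   9  69] [341. 151.] ((341.0, 151.0), (8.0, 8.0), 90.0) [[0.785 0.033 0.028]]
[358 169  17  20 243] [365.5 179.6] ((366.0, 178.5), (19.0, 16.0), 90.0) [[ 0.693 -0.045  0.028]]
[ 382  189   79   90 2677] [423.7 242.7] ((420.8455810546875, 238.88360595703125), (78.83274841308594, 77.61306762695312), 59.620872497558594) [[ 0.49  -0.228  0.028]]
[335 204  13  20 217] [341.  213.6] ((341.0379333496094, 213.5448455810547), (11.294185638427734, 19.681779861450195), 4.763641834259033) [[0.584 0.034 0.028]]
[ 210  222   64   68 2524] [243.2 254.8] ((243.27700805664062, 255.0878143310547), (58.35631561279297, 59.635040283203125), 54.46232223510742) [[0.454 0.345 0.028]]
[393 223  22  38 457] [402.3 239.1] ((400.8000183105469, 239.1000213623047), (16.12761688232422, 38.896018981933594), 18.434947967529297) [[ 0.502 -0.16   0.028]]
[324 237  16  21 219] [331.4 247. ] ((331.3378601074219, 246.9729766845703), (19.85079574584961, 11.101741790771484), 72.89727020263672) [[0.478 0.065 0.028]]
[352 269  14  15 162] [358.6 275.8] ((358.5, 276.0), (14.0, 13.0), 90.0) [[ 0.386 -0.02   0.028]]
lid [[0.45393811 0.34470503 0.008     ]] sinks [[0.57947331 0.03108383 0.028     ]
 [0.4777933  0.06340744 0.028     ]] drum [[ 0.48938365 -0.19936864  0.1       ]]
bar [[ 0.62452341 -0.20823438  0.231     ]
 [ 0.35773601 -0.13152071  0.231     ]
 [ 0.55096793 -0.19304597  0.231     ]
 [ 0.46666698 -0.15252329  0.231     ]]
-16.04238170062186 0.2775977403552141
```

View pics/z1.png

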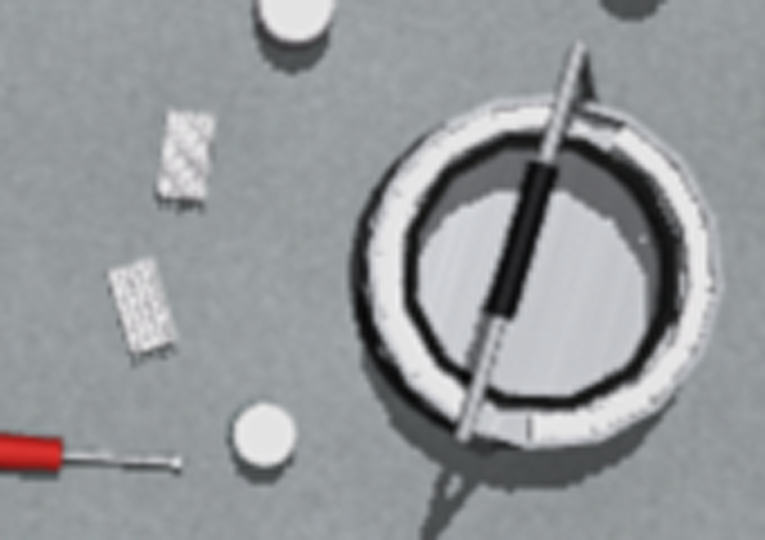

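The zoom gives these values:
- Grip from (420.7,216.7) to (411.5,250.4).
- Ring centre about (419.3,240.4), so the drum is near (0.494,-0.200).
- Drum x axis at about -16°. The grip lies about 40 mm towards +y, as it should on the end stop.

Next I push the handle from the +y side.

```bash
python3 -c "
from h import *
c=cal('top');print(px2w(c,[(419.3,240.4)],.1),px2w(c,[(416.1,233.6)],.231))
go([.522,-.104,.215],74)"
```

```text
[[ 0.49425375 -0.20035013  0.1       ]] [[ 0.50708232 -0.16738977  0.231     ]]
p [0.2486 0.5727 0.2327] yawY 66.5 q6 -0.18 | rz units -1.87 | shift units [-11.23 -14.38   0.44]
```

Call:
jog_arm(
  motion=[0,0,0,0,0,-0.94,1,0,0,0,0,0,-0.93,1,-0.7,-0.9,0.03,0,0,0,1,-0.7,-0.9,0.03,0,0,0,1,-0.7,-0.9,0.03,0,0,0,1,-0.7,-0.9,0.03,0,0,0,1,-0.7,-0.9,0.03,0,0,0,1,-0.7,-0.9,0.03,0,0,0,1,-0.7,-0.9,0.03,0,0,0,1,-0.7,-0.9,0.03,0,0,0,1,-0.7,-0.9,0.03,0,0,0,1,-0.7,-0.9,0.03,0,0,0,1],
  grip_force=20,
)

```text
time: 1.6
position: [0.4191, 0.1486, 0.2214]
tool_rot: [0.139, 0.99, 0.0, -0.0]
ft_force: [0.3, 0.9, -0.6]
grip_width: 0.0005
grip_force: 0.0
```

Call:
jog_arm(
  motion=[-0.7,-0.9,0.03,0,0,0,1,-0.7,-0.9,0.03,0,0,0,1,-0.7,-0.9,0.03,0,0,0,1,-0.7,-0.9,0.03,0,0,0,1,-0.7,-0.9,0.03,0,0,0,1,-0.7,-0.9,0.03,0,0,0,1,0,0,0,0,0,0,1],
)

```text
time: 2.48
position: [0.5223, -0.1071, 0.2141]
tool_rot: [0.141, 0.99, -0.0, 0.001]
ft_force: [0.2, 0.6, -0.6]
grip_width: 0.0002
grip_force: 0.0
```

```bash
python3 -c "
from h import *
go([.522,-.104,.215],74)"
```

```text
p [ 0.5223 -0.1071  0.2141] yawY 73.8 q6 -1.7 | rz units -0.06 | shift units [ 0.03  0.07 -0.02]
```

Call:
jog_arm(
  motion=[0,-0.28,0,0,0,0,1,0,-0.28,0,0,0,0,1,0,-0.28,0,0,0,0,1,0,-0.28,0,0,0,0,1,0,-0.28,0,0,0,0,1,0,-0.28,0,0,0,0,1,0,-0.28,0,0,0,0,1,0,-0.28,0,0,0,0,1,0,-0.28,0,0,0,0,1,0,-0.28,0,0,0,0,1,0,-0.28,0,0,0,0,1,0,-0.28,0,0,0,0,1],
)

```text
time: 3.98
position: [0.4836, -0.2339, 0.2144]
tool_rot: [0.139, 0.99, -0.0, 0.0]
ft_force: [-0.7, -0.3, -0.0]
grip_width: 0.0003
grip_force: 0.0
```

Call:
jog_arm(
  motion=[0,0,-1,0,0,0,-1,0,0.5,-1,0,0,0,-1,0,1,-1,0,0,0,-1,0,1,-0.5,0,0,0,-1,0,1,0,0,0,0,-1,0,1,0,0,0,0,-1,0,1,0,0,0,0,-1],
)

```text
time: 4.85
position: [0.5447, -0.0207, 0.3545]
tool_rot: [0.139, 0.99, -0.0, 0.0]
ft_force: [0.1, -1.2, -0.2]
grip_width: 0.0623
grip_force: 0.0
```

```bash
python3 -c "
from h import *
cv2.imwrite('pics/w1.png',robot.camera('wrist'));im=robot.camera('top');cv2.imwrite('pics/top1.png',im)
cv2.imwrite('pics/z2.png',cv2.resize(im[180:320,300:490],None,fx=4,fy=4,interpolation=cv2.INTER_CUBIC))
go([.584,.034,.2],90)"
```

```text
p [ 0.5448 -0.0186  0.3543] yawY 74.3 q6 -1.54 | rz units -3.94 | shift units [-0.98  1.31  3.86]
```

View pics/z2.png

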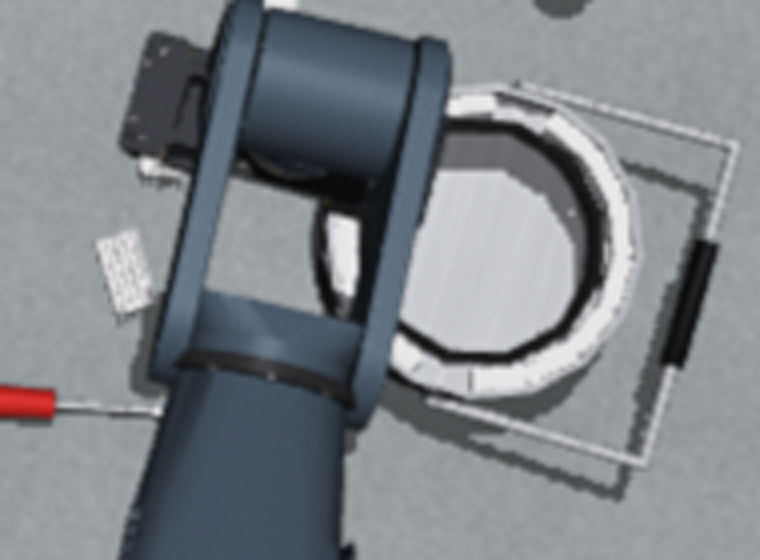

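The handle is folded: its corners are at crop (735,145) and (640,462), and its grip is centred at (691,303). Next come the sinks in the wrist view.

```bash
python3 - <<'E'
from h import *
c=cal('top')
q=np.array([(735,145),(640,462),(708,240),(674,366)])/4+[300,180]
w=px2w(c,q,.09);print(w.round(4))
for a,b in((0,1),(2,3)):
    d=w[a]-w[b];y=np.arctan2(d[1],d[0]);m=(w[a]+w[b])/2
    print(np.degrees(y),np.linalg.norm(d),m, 'drum',m+.165*np.array([-np.sin(y),np.cos(y),0]))
E
```

```text
[[ 0.5682 -0.4011  0.09  ]
 [ 0.3264 -0.3238  0.09  ]
 [ 0.4953 -0.379   0.09  ]
 [ 0.3992 -0.3511  0.09  ]]
-17.73133165758477 0.25394008855563693 [ 0.44729022 -0.3624757   0.09      ] drum [ 0.49754162 -0.20531401  0.09      ]
-16.166240675800818 0.1001108903660409 [ 0.44724756 -0.36502471  0.09      ] drum [ 0.49318773 -0.20654915  0.09      ]
```

View pics/w1.png

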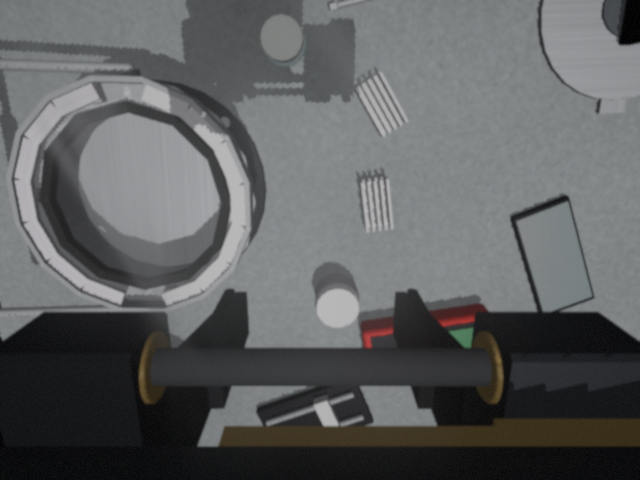

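The wrist view shows the two sinks at about (376,203) and (382,102). The drum ring spans (10..250, 76..307), with its slots near (120,93) and (145,297).

```bash
python3 - <<'E'
from h import *
# pose at picture = now (arm held)
c=cal('wrist'); im=cv2.imread('pics/w1.png'); g=cv2.cvtColor(im,cv2.COLOR_BGR2GRAY)
for x0,x1,y0,y1 in((345,405,160,245),(345,420,55,145)):
    s=g[y0:y1,x0:x1]; m=(s>170).astype(np.uint8); m=cv2.morphologyEx(m,cv2.MORPH_CLOSE,np.ones((9,9)))
    k=max(cv2.findContours(m,0,2)[0],key=cv2.contourArea)[:,0]+[x0,y0]
    w=px2w(c,k,.028); r=cv2.minAreaRect((w[:,:2]*1000).astype(np.float32)); b=cv2.boxPoints(r)
    e=max((b[1]-b[0],b[2]-b[1]),key=np.linalg.norm)
    print(np.array(r[0]).round(1),np.array(r[1]).round(1),'long axis deg',np.degrees(np.arctan2(e[1],e[0])).round(1))
print('drum',px2w(c,[(10,191),(250,191),(131,76),(131,307)],.1).round(3))
print('slots',px2w(c,[(98,88),(143,84),(127,297),(165,297)],.096).round(3))
E
```

```text
[581.8  41. ] [30.3 56.7] long axis deg -7.9
[475.   71.8] [56.3 30.3] long axis deg 17.0
drum [[ 0.453 -0.306  0.1  ]
 [ 0.517 -0.081  0.1  ]
 [ 0.388 -0.151  0.1  ]
 [ 0.6   -0.242  0.1  ]]
slots [[ 0.389 -0.186  0.096]
 [ 0.397 -0.144  0.096]
 [ 0.59  -0.244  0.096]
 [ 0.601 -0.205  0.096]]
```

```bash
python3 -c "
from h import *
go([.583,.037,.016],82)"
```

```text
p [ 0.5448 -0.0186  0.3543] yawY 74.3 q6 -1.54 | rz units -1.94 | shift units [-0.75  1.51  8.46]
```

Call:
jog_arm(
  motion=[0,0,1,0,0,-0.97,-1,0,0,1,0,0,-0.97,-1,-0.38,0.75,1,0,0,0,-1,-0.37,0.76,1,0,0,0,-1,0,0,1,0,0,0,-1,0,0,1,0,0,0,-1,0,0,1,0,0,0,-1,0,0,0.7,0,0,0,-1,0,0,0.5,0,0,0,-1,0,0,0.26,0,0,0,-1,0,0,0,0,0,0,-1,0,0,0,0,0,0,0.4],
  grip_force=25,
)

```text
time: 6.45
position: [0.5835, 0.0335, 0.0168]
tool_rot: [0.072, 0.997, -0.0, 0.001]
ft_force: [-0.7, 0.2, 1.2]
grip_width: 0.0828
grip_force: 0.0
```

Call:
jog_arm(
  motion=[0,0,0,0,0,0,1,0,0,0,0,0,0,1,0,0,0,0,0,0,1,0,0,0,0,0,0,1],
)

```text
time: 6.95
position: [0.5828, 0.0339, 0.0161]
tool_rot: [0.072, 0.997, -0.0, 0.0]
ft_force: [-0.4, 0.9, -0.3]
grip_width: 0.045
grip_force: 0.0
```

```bash
python3 -c "
from h import *
o=pose()[2];print(o['grip_width'],o['grip_force'])
go([.515,-.175,.17],74)"
```

```text
0.04498699125608838 0.0
p [0.5828 0.0339 0.0161] yawY 81.8 q6 -1.56 | rz units 1.94 | shift units [ 0.19 -5.49 -3.85]
```

Call:
jog_arm(
  motion=[0,0,0,0,0,0,1,0,0,0,0,0,0,1,0,0,0,0,0,0,1,0,0,0,0,0,0,1,0,0,-0.4,0,0,0,1,0,0,-1,0,0,0,1,0,0,-1,0,0,0,1,0,0,-1,0,0,0,1],
)

```text
time: 7.95
position: [0.5825, 0.0337, 0.154]
tool_rot: [0.072, 0.997, -0.0, 0.0]
ft_force: [0.4, -0.4, -1.5]
grip_width: 0.0317
grip_force: 25.0
```

```bash
python3 -c "
from h import *
o=pose()[2];print(o['grip_width'],o['grip_force'],o['ft_force'])
go([.503,-.167,.068],74)"
```

```text
0.03174945841589458 24.999964870512486 [ 0.39334644 -0.43469315 -1.46497776]
p [0.5825 0.0337 0.154 ] yawY 81.8 q6 -1.56 | rz units 1.94 | shift units [ 0.53 -5.37  2.15]
```

Sink 1 is held, so I carry it to the drum.

Call:
jog_arm(
  motion=[0,0,0,0,0,0.97,1,0,0,0,0,0,0.97,1,0.09,-0.9,0,0,0,0,1,0.09,-0.9,0,0,0,0,1,0.09,-0.9,0,0,0,0,1,0.09,-0.9,0,0,0,0,1,0.09,-0.9,0,0,0,0,1,0.08,-0.87,0,0,0,0,1,0,0,0.7,0,0,0,1,0,0,0.7,0,0,0,1,0,0,0.5,0,0,0,1,0,0,0.25,0,0,0,1],
)

```text
time: 9.45
position: [0.5028, -0.1668, 0.0657]
tool_rot: [0.139, 0.99, 0.0, -0.0]
ft_force: [0.5, -0.6, -1.2]
grip_width: 0.032
grip_force: 25.0
```

Call:
jog_arm(
  motion=[0,0,0,0,0,0,1,0,0,0,0,0,0,-0.1,0,0,0,0,0,0,-0.1,0,0,0,0,0,0,-0.1,0,0,0,0,0,0,-0.1,0,0,-0.8,0,0,0,-0.1,0,0,-1,0,0,0,-0.1,0,0.5,-1,0,0,0,-1],
)

```text
time: 10.45
position: [0.5086, -0.1483, 0.179]
tool_rot: [0.14, 0.99, -0.0, -0.0]
ft_force: [0.3, -0.3, 0.4]
grip_width: 0.0522
grip_force: 0.0
```

```bash
python3 -c "
from h import *
im=robot.camera('wrist');cv2.imwrite('pics/w2.png',im)
t=robot.camera('top')
go([.477,.067,.016],107)"
```

```text
p [ 0.5113 -0.1475  0.182 ] yawY 74.1 q6 -1.78 | rz units -8.23 | shift units [-0.75  5.38  4.15]
```

View pics/w2.png

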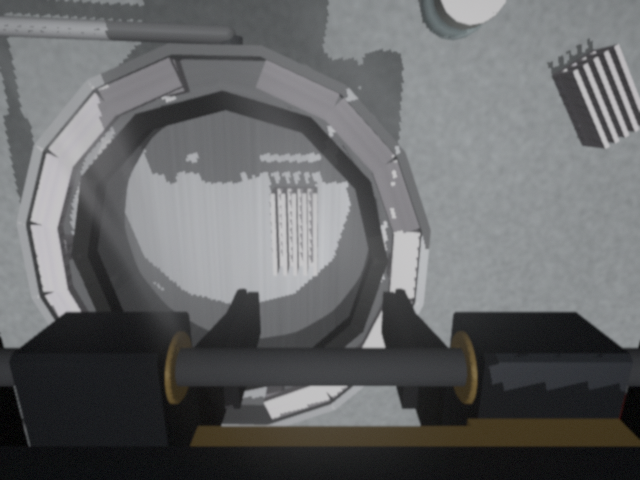

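Sink 1 lies flat in the drum at (295,230), and sink 2 is still at the right edge, near (600,95).

```bash
python3 -c "
from h import *
c=cal('wrist');print(px2w(c,[(585,58)],.028), 'slot L edges', px2w(c,[(182,58),(262,62)],.1))
im=robot.camera('top');g=cv2.cvtColor(im,cv2.COLOR_BGR2HSV);m=((g[...,1]<22)&(g[...,2]>165)).astype(np.uint8)[225:270,310:350]
m=cv2.morphologyEx(m,cv2.MORPH_CLOSE,np.ones((3,3)));n,l,s,ce=cv2.connectedComponentsWithStats(m);print(s,ce+[310,225],px2w(cal('top'),ce+[310,225],.028))
go([.477,.067,.016],107)
"
```

```text
[[0.4482282  0.05539836 0.028     ]] slot L edges [[ 0.38789932 -0.18486821  0.1       ]
 [ 0.40091863 -0.14614194  0.1       ]]
[[   0    0   34   45  143]
 [   0    0   40   45 1657]] [[328.9020979  242.55944056]
 [329.55159928 247.38322269]] [[0.49191474 0.0731571  0.028     ]
 [0.47660658 0.07117303 0.028     ]]
p [ 0.51   -0.1476  0.1801] yawY 74.1 q6 -1.79 | rz units -8.23 | shift units [-0.78  5.37  4.1 ]
```

Call:
jog_arm(
  motion=[0,0,0,0,0,-0.92,-1,0,0,0,0,0,-0.92,-1,0,0,0,0,0,-0.92,-1,0,0,0,0,0,-0.92,-1,0,0,0,0,0,-0.91,-1,0,0,0,0,0,-0.91,-1,0,0,0,0,0,-0.91,-1,0,0,0,0,0,-0.91,-1,0,0,0,0,0,-0.91,-1,-0.13,0.9,0,0,0,0,-1,-0.13,0.9,0,0,0,0,-1,-0.13,0.9,0,0,0,0,-1],
)

```text
time: 12.1
position: [0.491, -0.039, 0.1764]
tool_rot: [-0.147, 0.989, 0.001, -0.001]
ft_force: [0.0, 0.1, 0.4]
grip_width: 0.0872
grip_force: 0.0
```

Call:
jog_arm(
  motion=[-0.13,0.89,0,0,0,0,-1,-0.13,0.89,0,0,0,0,-1,-0.13,0.89,0,0,0,0,-1,0,0,1,0,0,0,-1,0,0,1,0,0,0,-1,0,0,1,0,0,0,-1,0,0,0.7,0,0,0,-1,0,0,0.4,0,0,0,-1,0,0,0,0,0,0,1,0,0,0,0,0,0,1,0,0,0,0,0,0,1,0,0,0,0,0,0,1],
  grip_force=25,
)

```text
time: 13.6
position: [0.4763, 0.067, 0.0143]
tool_rot: [-0.147, 0.989, -0.0, 0.0]
ft_force: [0.1, -0.1, -1.1]
grip_width: 0.0547
grip_force: 0.0
```

Call:
jog_arm(
  motion=[0,0,0,0,0,0,1,0,0,0,0,0,0,1,0,0,0,0,0,0,1,0,0,0,0,0,0,1,0,0,0,0,0,0,1,0,0,-0.4,0,0,0,1,0,0,-1,0,0,0,1,0,0,-1,0,0,0,1,0,0,-1,0,0,0,1],
)

```text
time: 14.72
position: [0.4757, 0.067, 0.1519]
tool_rot: [-0.147, 0.989, -0.0, 0.0]
ft_force: [-0.1, 0.0, -1.6]
grip_width: 0.0316
grip_force: 25.0
```

```bash
python3 -c "
from h import *
o=pose()[2];print(o['grip_width'],o['grip_force'],o['ft_force'])
go([.485,-.231,.068],74)"
```

```text
0.03163608162748103 24.99989380594343 [-0.05135379  0.04266574 -1.61562607]
p [0.4757 0.067  0.1519] yawY 106.9 q6 -1.96 | rz units 8.23 | shift units [-2.28 -7.1   2.1 ]
```

Call:
jog_arm(
  motion=[0,0,0,0,0,0.92,1,0,0,0,0,0,0.92,1,0,0,0,0,0,0.92,1,0,0,0,0,0,0.92,1,0,0,0,0,0,0.91,1,0,0,0,0,0,0.91,1,0,0,0,0,0,0.91,1,0,0,0,0,0,0.91,1,0,0,0,0,0,0.91,1,-0.28,-0.89,0,0,0,0,1,-0.28,-0.89,0,0,0,0,1,-0.28,-0.89,0,0,0,0,1],
)

```text
time: 16.23
position: [0.4786, -0.0459, 0.1507]
tool_rot: [0.139, 0.99, -0.0, 0.0]
ft_force: [0.5, 0.2, -1.4]
grip_width: 0.0319
grip_force: 25.0
```

Call:
jog_arm(
  motion=[-0.29,-0.89,0,0,0,0,1,-0.29,-0.89,0,0,0,0,1,-0.29,-0.89,0,0,0,0,1,-0.29,-0.88,0,0,0,0,1,-0.28,-0.88,0,0,0,0,1,0,0,0,0,0,0,1,0,0,0.7,0,0,0,1,0,0,0.7,0,0,0,1,0,0,0.5,0,0,0,1,0,0,0.2,0,0,0,1,0,0,0,0,0,0,1],
)

```text
time: 17.6
position: [0.4852, -0.2304, 0.066]
tool_rot: [0.139, 0.99, 0.0, -0.0]
ft_force: [-0.7, -0.2, -1.5]
grip_width: 0.0314
grip_force: 25.0
```

```bash
python3 -c "
from h import *
o=pose()[2];print(o['grip_width'],o['grip_force'],o['ft_force'])
go([.485,-.231,.068],74)"
```

```text
0.03138941561346255 24.999837200157344 [-0.67763086 -0.17481372 -1.53202222]
p [ 0.4852 -0.2304  0.066 ] yawY 74.0 q6 -1.94 | rz units 0.01 | shift units [ 0.   -0.02 -0.05]
```

Call:
jog_arm(
  motion=[0,0,0,0,0,0,-0.1,0,0,0,0,0,0,-0.1,0,0,0,0,0,0,-0.1,0,0,0,0,0,0,-0.1,0,0,-0.8,0,0,0,-0.1,0,0,-1,0,0,0,-0.1,-0.6,0.3,-1,0,0,0,-0.1,-0.6,0.3,-1,0,0,0,-0.1,-0.6,0.3,-1,0,0,0,-0.1,0,0,-1,0,0,0,-0.1,0,0,0,0,0,0,-0.1,0,0,0,0,0,0,-0.1],
)

```text
time: 19.1
position: [0.5638, -0.2159, 0.2972]
tool_rot: [0.139, 0.99, 0.0, -0.001]
ft_force: [0.2, 0.2, -1.2]
grip_width: 0.0478
grip_force: 0.0
```

```bash
python3 - <<'E'
from h import *
p=pose()[0]; c=cal('wrist'); im=robot.camera('wrist'); cv2.imwrite('pics/w3.png',im)
np.savez('w3.npz',K=c[0],R=c[1],t=c[2]); print(p)
t=robot.camera('top'); cv2.imwrite('pics/top3.png',t)
E
```

```text
[ 0.56377111 -0.21594721  0.29719719]
```

View pics/w3.png

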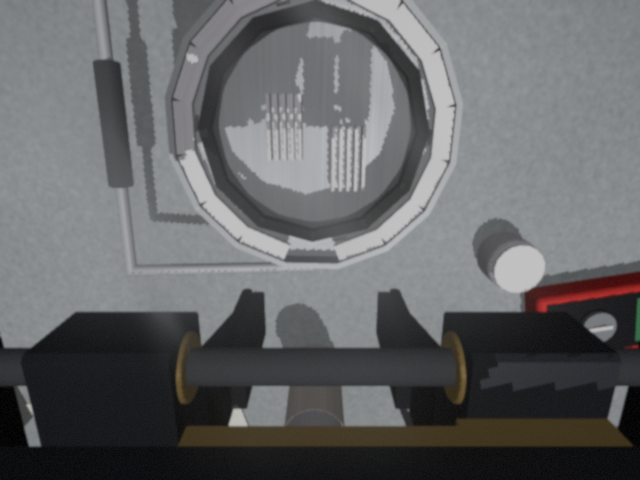

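Both sinks are in the drum, at (285,127) and (348,158). The +x slot is at (312,250), with its edges at about columns 287 and 337. The grip runs from (106,60) to (120,187).

```bash
python3 - <<'E'
from h import *
d=np.load('w3.npz');c=(d['K'],d['R'],d['t'])
w=px2w(c,[(107,61),(120,187)],.095);print('grip',w.round(4));e=w[1]-w[0];y=np.arctan2(e[1],e[0]);print(np.degrees(y),np.linalg.norm(e),w.mean(0)+.165*np.array([-np.sin(y),np.cos(y),0]))
s=px2w(c,[(287,250),(337,250)],.096);print('slot',s,s.mean(0),np.linalg.norm(s[0]-s[1]))
print('LR',px2w(c,[(167,110),(462,103)],.1), px2w(c,[(312,268)],.1))
# lid from top
im=cv2.imread('pics/top3.png');h=cv2.cvtColor(im,cv2.COLOR_BGR2HSV)
m=((h[...,1]<22)&(h[...,2]>165)).astype(np.uint8)
n,l,st,ce=cv2.connectedComponentsWithStats(m); i=l[265,225];print(st[i],ce[i])
k=max(cv2.findContours((l==i).astype(np.uint8),0,1)[0],key=cv2.contourArea)[:,0]
ct=cal('top');w=px2w(ct,k,.008)[:,:2]
(x,yy),r=cv2.minEnclosingCircle((w*1000).astype(np.float32));print('enc',x,yy,r)
from scipy.optimize import least_squares
f=least_squares(lambda q:np.hypot(w[:,0]-q[0],w[:,1]-q[1])-.094,[x/1000,yy/1000],loss='soft_l1',f_scale=.002).x;print('lid',f)
v=w-f;rr=np.hypot(*v.T);a=np.degrees(np.arctan2(v[:,1],v[:,0]));print('lug pts',[(round(A,1),round(B*1000)) for A,B in zip(a,rr) if B>.1])
E
```

```text
grip [[ 0.4011 -0.3413  0.095 ]
 [ 0.495  -0.3721  0.095 ]]
-18.16107599163488 0.09877102470861478 [ 0.49945455 -0.19987822  0.095     ]
slot [[ 0.58743775 -0.25241782  0.096     ]
 [ 0.59965851 -0.20985513  0.096     ]] [ 0.59354813 -0.23113648  0.096     ] 0.044282383804226125
LR [[ 0.44846978 -0.30843523  0.1       ]
 [ 0.50787126 -0.08236352  0.1       ]] [[ 0.60843335 -0.23542532  0.1       ]]
[     0      7    640    473 156154] [321.02542362 198.80458394]
enc 680.6058959960938 73.05831146240234 1170.29736328125
lid [ 0.33816383 -0.16133155]
lug pts [(np.float64(50.0), 1449), (np.float64(50.1), 1446), (np.float64(50.2), 1444), (np.float64(50.3), 1442), (np.float64(50.5), 1442), (np.float64(50.7), 1443), (np.float64(50.8), 1440), (np.float64(50.9), 1441), (np.float64(51.1), 1441), (np.float64(51.2), 1439), (np.float64(51.4), 1439), (np.float64(51.6), 1440), (np.float64(51.7), 1438), (np.float64(51.8), 1435), (np.float64(51.9), 1433), (np.float64(52.1), 1434), (np.float64(52.2), 1436), (np.float64(52.1), 1441), (np.float64(52.0), 1443), (np.float64(51.9), 1445), (np.float64(52.1)
[... 28230 characters left out ...]
np.float64(48.2), 1396), (np.float64(48.3), 1399), (np.float64(48.3), 1401), (np.float64(48.4), 1404), (np.float64(48.5), 1406), (np.float64(48.6), 1409), (np.float64(48.7), 1411), (np.float64(48.8), 1414), (np.float64(48.9), 1416), (np.float64(49.0), 1414), (np.float64(49.0), 1409), (np.float64(49.1), 1407), (np.float64(49.3), 1407), (np.float64(49.5), 1407), (np.float64(49.5), 1412), (np.float64(49.4), 1414), (np.float64(49.3), 1419), (np.float64(49.2), 1421), (np.float64(49.3), 1424), (np.float64(49.4), 1426), (np.float64(49.4), 1431), (np.float64(49.5), 1433), (np.float64(49.6), 1436), (np.float64(49.6), 1438), (np.float64(49.7), 1441), (np.float64(49.8), 1444), (np.float64(49.9), 1446)]
```

The pixel dump was my mistake. Taking both slots together puts the drum at about (0.494,-0.199) with yaw about -17.5°. Next I view the lid from above.

```bash
python3 -c "
from h import *
go([.515,.33,.26],75.5)"
```

```text
p [ 0.5634 -0.2159  0.2963] yawY 74.0 q6 -1.84 | rz units -0.38 | shift units [ 4.59 12.91  0.91]
```

Call:
jog_arm(
  motion=[0,0,0,0,0,-0.38,-1,0.33,0.92,0,0,0,0,-1,0.33,0.92,0,0,0,0,-1,0.33,0.92,0,0,0,0,-1,0.33,0.92,0,0,0,0,-1,0.33,0.92,0,0,0,0,-1,0.33,0.92,0,0,0,0,-1,0.33,0.92,0,0,0,0,-1,0.33,0.92,0,0,0,0,-1,0.33,0.92,0,0,0,0,-1,0.33,0.92,0,0,0,0,-1,0.33,0.92,0,0,0,0,-1],
)

```text
time: 20.7
position: [0.5247, 0.2129, 0.2972]
tool_rot: [0.126, 0.992, -0.0, -0.001]
ft_force: [-0.2, 0.2, -0.3]
grip_width: 0.0871
grip_force: 0.0
```

Call:
jog_arm(
  motion=[0.33,0.92,0,0,0,0,-1,0.33,0.92,0.3,0,0,0,-1,0.3,0.92,0.6,0,0,0,-1,0,0,0,0,0,0,-1,0,0,0,0,0,0,-1,0,0,0,0,0,0,-1],
)

```text
time: 21.45
position: [0.5163, 0.3274, 0.2626]
tool_rot: [0.127, 0.992, 0.0, 0.0]
ft_force: [-0.2, 0.5, 0.6]
grip_width: 0.0872
grip_force: 0.0
```

```bash
python3 - <<'E'
from h import *
c=cal('wrist'); im=robot.camera('wrist'); cv2.imwrite('pics/w4.png',im); np.savez('w4.npz',K=c[0],R=c[1],t=c[2]); print(pose()[0])
E
```

```text
[0.51630868 0.32738935 0.26267509]
```

View pics/w4.png

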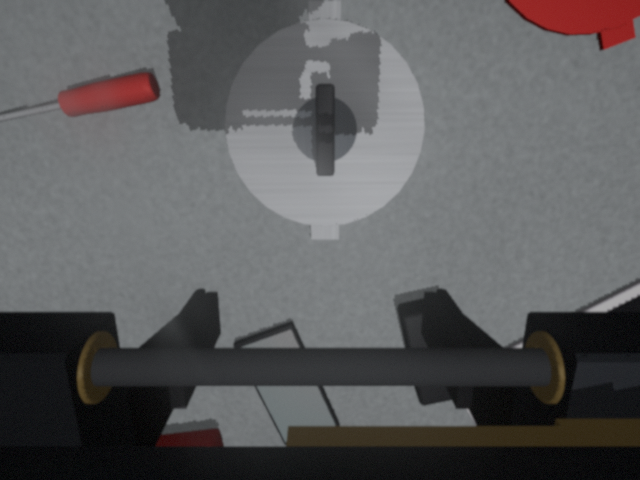

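The lid disc spans columns 226 to 424 and rows 20 to 227. Its lugs are at (325,236) and (327,8), and the bar runs from (325,85) to (325,175).

```bash
python3 - <<'E'
from h import *
d=np.load('w4.npz');c=(d['K'],d['R'],d['t'])
w=px2w(c,[(226,125),(424,125),(325,20),(325,227)],.008)[:,:2];print(w.round(4).tolist(),np.linalg.norm(w[0]-w[1]),np.linalg.norm(w[2]-w[3]))
print('centre',((w[2]+w[3])/2),(w[0]+w[1])/2)
b=px2w(c,[(325,85),(325.5,175)],.049)[:,:2];e=b[1]-b[0];print('bar',b.mean(0),np.linalg.norm(e),np.degrees(np.arctan2(e[1],e[0])))
l=px2w(c,[(325,236),(327,4)],.006)[:,:2];e=l[0]-l[1];print('lugs',l.mean(0),np.linalg.norm(e),np.degrees(np.arctan2(e[1],e[0])))
go([*((w[2]+w[3])/2),.033],75)
E
```

```text
[[0.4247, 0.2612], [0.4712, 0.4401], [0.3626, 0.3725], [0.5434, 0.3262]] 0.18489026371749098 0.18663062589303941
centre [0.45300861 0.34935482] [0.44797085 0.35064882]
bar [0.45198505 0.34940565] 0.07328488426614593 -14.034361836490614
lugs [0.45183914 0.35057097] 0.20947061821678872 -14.848358606428999
p [0.5163 0.3274 0.2627] yawY 75.4 q6 -0.93 | rz units 0.11 | shift units [1.67 0.12 5.74]
```

Call:
jog_arm(
  motion=[0.56,0.13,0,0,0,0,-1,0.56,0,0,0,0,0,-1,0.56,0,0,0,0,0,-1,0,0,0.9,0,0,0,-1,0,0,0.9,0,0,0,-1,0,0,0.9,0,0,0,-1,0,0,0.9,0,0,0,-1,0,0,0.9,0,0,0,-1,0,0,0.7,0,0,0,-1,0,0,0.4,0,0,0,-1,0,0,0.32,0,0,0,-1,0,0,0,0,0,0,-1],
)

```text
time: 23.0
position: [0.4514, 0.3503, 0.0249]
tool_rot: [0.126, 0.992, -0.0, -0.0]
ft_force: [-0.3, 0.1, 0.4]
grip_width: 0.0867
grip_force: 0.0
```

```bash
python3 -c "
from h import *
go([.4525,.3497,.026],75.5)"
```

```text
p [0.4514 0.3503 0.0249] yawY 75.5 q6 -0.85 | rz units 0.01 | shift units [-0.03 -0.01 -0.03]
```

Call:
jog_arm(
  motion=[0,0,0,0,0,0,1,0,0,0,0,0,0,1,0,0,0,0,0,0,1,0,0,0,0,0,0,1,0,0,0,0,0,0,1,0,0,0,0,0,0,1,0,0,0,0,0,0,1,0,0,0,0,0,0,1,0,0,0,0,0,0,1,0,0,0,0,0,0,1,0,0,0,0,0,0,1,0,0,-0.3,0,0,0,1],
  grip_force=45,
)

```text
time: 24.5
position: [0.4511, 0.35, 0.0365]
tool_rot: [0.126, 0.992, -0.0, -0.001]
ft_force: [-0.6, -0.2, -3.0]
grip_width: 0.0158
grip_force: 45.0
```

Call:
jog_arm(
  motion=[0,0,-0.7,0,0,0,1,0,0,-1,0,0,0,1,0,0,-1,0,0,0,1,0,0,-1,0,0,0,1,0,0,-0.7,0,0,0,1,0,0,0,0,0,0,1],
)

```text
time: 25.25
position: [0.4532, 0.3512, 0.2159]
tool_rot: [0.126, 0.992, 0.002, 0.003]
ft_force: [-0.1, 0.3, -3.8]
grip_width: 0.0155
grip_force: 45.0
```

```bash
python3 - <<'E'
from h import *
o=pose()[2];print(o['grip_width'],o['ft_force'],o['position'])
c=cal('wrist'); im=robot.camera('wrist'); cv2.imwrite('pics/w5.png',im); np.savez('w5.npz',K=c[0],R=c[1],t=c[2])
go([.4945,-.199,.21],72.5)
E
```

```text
0.015524024287476023 [-0.06355175  0.25865113 -3.81043841] [0.45321362 0.35120175 0.21590119]
p [0.452  0.3505 0.214 ] yawY 75.5 q6 -0.85 | rz units 0.76 | shift units [ -5.14 -12.78   0.1 ]
```

View pics/w5.png

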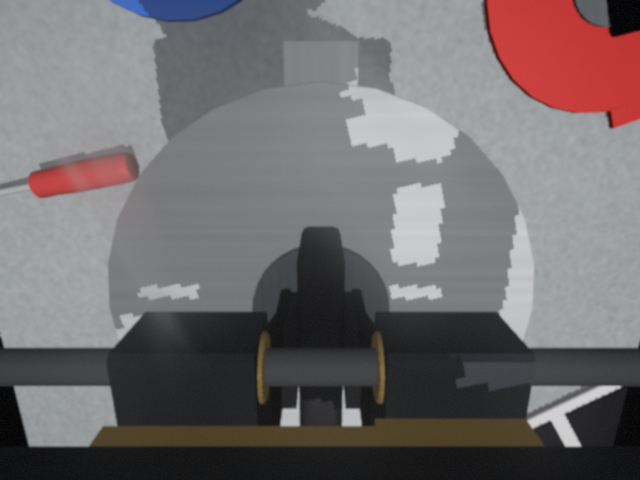

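The lid is held. Its lug tip is at columns 284 to 358, row 40, and the disc's top edge is at row 83.

```bash
python3 - <<'E'
from h import *
c=robot.calibration('wrist');T=c['T_tool_cam']
def ray(u,v,z):
    d=T[:3,:3]@np.array([(u-c['cx'])/c['fx'],(v-c['cy'])/c['fy'],1]);o=T[:3,3];return (o+d*(z-o[2])/d[2]).round(4)
print(ray(284,40,.019),ray(358,40,.019),'disc edge',ray(321,83,.017),'L',ray(109,280,.017),'R',ray(533,280,.017))
E
```

```text
[ 0.1078 -0.0123  0.019 ] [0.1078 0.015  0.019 ] disc edge [0.0928 0.0013 0.017 ] L [ 0.0133 -0.0901  0.017 ] R [0.0132 0.0928 0.017 ]
```

Call:
jog_arm(
  motion=[0,0,0,0,0,0.76,1,-0.2,-0.5,0,0,0,0,1,-0.35,-0.87,0,0,0,0,1,-0.35,-0.87,0,0,0,0,1,-0.35,-0.87,0,0,0,0,1,-0.35,-0.87,0,0,0,0,1,-0.35,-0.87,0,0,0,0,1,-0.35,-0.87,0,0,0,0,1,-0.35,-0.87,0,0,0,0,1,-0.35,-0.87,0,0,0,0,1,-0.35,-0.87,0,0,0,0,1,-0.35,-0.87,0,0,0,0,1],
)

```text
time: 26.8
position: [0.4806, -0.0471, 0.212]
tool_rot: [0.152, 0.988, 0.0, -0.001]
ft_force: [0.4, 0.1, -3.3]
grip_width: 0.0155
grip_force: 45.0
```

Call:
jog_arm(
  motion=[-0.35,-0.87,0,0,0,0,1,-0.35,-0.87,0,0,0,0,1,-0.35,-0.87,0,0,0,0,1,-0.24,-0.6,0,0,0,0,1,-0.15,-0.37,0,0,0,0,1,0,0,0.4,0,0,0,1,0,0,0.4,0,0,0,1,0,0,0.4,0,0,0,1,0,0,0,0,0,0,1,0,0,0,0,0,0,1],
)

```text
time: 28.05
position: [0.4939, -0.1991, 0.1653]
tool_rot: [0.152, 0.988, 0.0, -0.0]
ft_force: [-0.0, -0.1, -2.2]
grip_width: 0.0158
grip_force: 45.0
```

```bash
python3 - <<'E'
from h import *
o=pose()[2];print(o['grip_width'],o['ft_force'],o['position'])
go([.4945,-.199,.125],72.5)
for n in('wrist','scene'):
    im=robot.camera(n); cv2.imwrite(f'pics/{n}6.png',im)
s=cv2.resize(im[200:370,90:290],None,fx=4,fy=4,interpolation=cv2.INTER_CUBIC)[:600];w=cv2.imread('pics/wrist6.png');cv2.imwrite('pics/c6.png',np.hstack([cv2.resize(s[:,:800],(400,300)),cv2.resize(w,(400,300))]))
E
```

```text
0.015755723104974667 [-0.03918599 -0.14462531 -2.19429821] [ 0.49393906 -0.19913441  0.1652742 ]
p [ 0.4939 -0.1991  0.1653] yawY 72.5 q6 -1.86 | rz units 0.0 | shift units [-0.01  0.01  1.01]
```

View pics/wrist6.png

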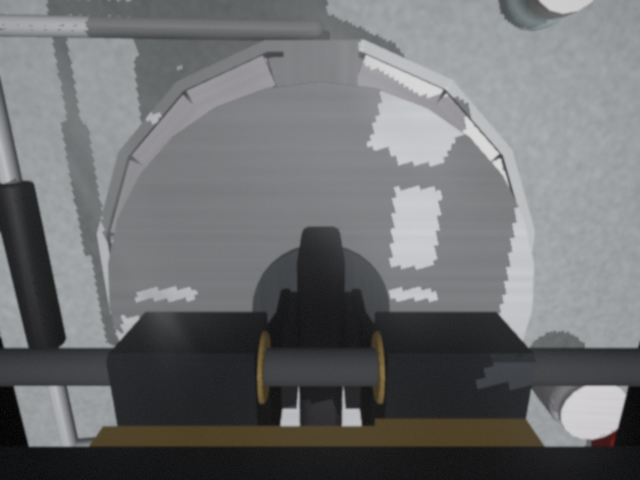

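The -x slot shows just beyond the lug, with its edges at about (272,57) and (360,55).

```bash
python3 - <<'E'
from h import *
c=robot.calibration('wrist');T=c['T_tool_cam']
def ray(u,v,z):
    d=T[:3,:3]@np.array([(u-c['cx'])/c['fx'],(v-c['cy'])/c['fy'],1]);o=T[:3,3];return (o+d*(z-o[2])/d[2]).round(4)
print(ray(272,57,.069),ray(360,57,.069)); print('rim',ray(316,40,.065),ray(103,235,.065),ray(530,235,.065))
E
```

```text
[ 0.1082 -0.0224  0.069 ] [0.1082 0.0202 0.069 ]
rim [ 0.115 -0.001  0.065] [ 0.0197 -0.1157  0.065 ] [0.0197 0.1135 0.065 ]
```

Call:
jog_arm(
  motion=[0,-0.05,0.3,0,0,0,1,0,0,0.3,0,0,0,1,0,0,0.25,0,0,0,1,0,0,0.15,0,0,0,1,0,0,0.1,0,0,0,1,0,0,0.08,0,0,0,1,0,0,0,0,0,0,1],
)

```text
time: 29.02
position: [0.4934, -0.2011, 0.1179]
tool_rot: [0.152, 0.988, 0.0, -0.0]
ft_force: [-1.2, 0.4, -3.0]
grip_width: 0.0157
grip_force: 45.0
```

Call:
jog_arm(
  motion=[0,0,0.06,0,0,0,1,0,0,0.06,0,0,0,1,0,0,0,0,0,0,1,0,0,0,0,0,0,1],
)

```text
time: 29.52
position: [0.4936, -0.2012, 0.1133]
tool_rot: [0.152, 0.988, -0.0, 0.0]
ft_force: [-0.2, 0.3, -1.7]
grip_width: 0.0158
grip_force: 45.0
```

Call:
jog_arm(
  motion=[0,0,0.06,0,0,0,1,0,0,0.06,0,0,0,1,0,0,0.05,0,0,0,1,0,0,0,0,0,0,1,0,0,0,0,0,0,1],
)

```text
time: 30.15
position: [0.4936, -0.2012, 0.1075]
tool_rot: [0.152, 0.988, -0.0, 0.0]
ft_force: [-1.2, 1.5, 9.1]
grip_width: 0.0157
grip_force: 45.0
```

Call:
jog_arm(
  motion=[0,0,0,0,0,0.5,1,0,0,0,0,0,0.7,1,0,0,0,0,0,0.7,1,0,0,0,0,0,0.7,1,0,0,0,0,0,0.7,1,0,0,0,0,0,0.7,1],
)

```text
time: 30.9
position: [0.4947, -0.202, 0.1078]
tool_rot: [0.288, 0.958, -0.001, 0.002]
ft_force: [-0.3, -0.3, 7.6]
grip_width: 0.0156
grip_force: 45.1
```

```bash
python3 -c "
from h import *
o=pose()[2];print(np.round(o['ft_force'],1),np.round(o['moment'],2),o['grip_width'])
go([.4936,-.2012,.1075],-7.5)"
```

```text
[-0.3 -0.3  7.6] [0.13 0.17 0.42] 0.015598019818073775
p [ 0.4947 -0.202   0.1078] yawY 56.5 q6 -1.58 | rz units 16.01 | shift units [ 0.02 -0.03  0.01]
```

Call:
jog_arm(
  motion=[0,0,0,0,0,0.8,1,0,0,0,0,0,0.8,1,0,0,0,0,0,0.8,1,0,0,0,0,0,0.8,1,0,0,0,0,0,0.8,1,0,0,0,0,0,0.8,1,0,0,0,0,0,0.8,1,0,0,0,0,0,0.8,1,0,0,0,0,0,0.8,1,0,0,0,0,0,0.8,1,0,0,0,0,0,0.8,1,0,0,0,0,0,0.8,1],
)

```text
time: 32.4
position: [0.4947, -0.2021, 0.1078]
tool_rot: [0.587, 0.81, -0.0, 0.002]
ft_force: [-0.1, 0.4, 7.6]
grip_width: 0.0154
grip_force: 45.1
```

```bash
python3 -c "
from h import *
o=pose()[2];print(np.round(o['ft_force'],1),np.round(o['moment'],2),o['grip_width'])
go([.4936,-.2012,.1075],-7.5)"
```

```text
[-0.1  0.4  7.6] [0.08 0.21 0.45] 0.01536695825590583
p [ 0.4947 -0.2021  0.1078] yawY 18.1 q6 -0.91 | rz units 6.4 | shift units [ 0.02 -0.03  0.01]
```

Call:
jog_arm(
  motion=[0,0,0,0,0,0.8,1,0,0,0,0,0,0.8,1,0,0,0,0,0,0.8,1,0,0,0,0,0,0.8,1,0,0,0,0,0,0.8,1,0,0,0,0,0,0.8,1,0,0,0,0,0,0.5,1,0,0,0,0,0,0.4,1,0,0,0,0,0,0.3,1,0,0,0,0,0,0,1],
)

```text
time: 33.65
position: [0.4947, -0.202, 0.1077]
tool_rot: [0.742, 0.67, 0.0, 0.002]
ft_force: [0.5, -0.5, 8.0]
grip_width: 0.0153
grip_force: 45.1
```

```bash
python3 -c "
from h import *
o=pose()[2];print(np.round(o['ft_force'],1),np.round(o['moment'],2),o['grip_width'])
go([.4936,-.2012,.1075],-7.5)"
```

```text
[ 0.5 -0.5  8. ] [0.1  0.28 0.38] 0.015291439925183678
p [ 0.4947 -0.202   0.1077] yawY -5.8 q6 -0.49 | rz units 0.42 | shift units [ 0.02 -0.03  0.01]
```

Call:
jog_arm(
  motion=[0,0,0,0,0,0.4,1,0,0,0,0,0,0.4,1,0,0,0,0,0,0.4,1,0,0,0,0,0,0,1],
)

```text
time: 34.15
position: [0.4961, -0.2025, 0.1079]
tool_rot: [0.768, 0.64, 0.001, 0.003]
ft_force: [3.3, 1.0, 6.7]
grip_width: 0.0159
grip_force: 46.6
```

```bash
python3 -c "
from h import *
o=pose()[2];print(np.round(o['ft_force'],1),np.round(o['moment'],2),o['grip_width'])
go([.4936,-.2012,.1075],-7.5)"
```

```text
[3.3 1.  6.7] [ 0.16 -0.24  1.1 ] 0.01585695526066873
p [ 0.4961 -0.2025  0.1079] yawY -10.4 q6 -0.41 | rz units -0.73 | shift units [ 0.02 -0.07  0.01]
```

The stop is reached, with the moment rising to 1.1 N m. I release the lid and check it.

Call:
jog_arm(
  motion=[0,0,0,0,0,-0.3,1,0,0,0,0,0,0,-0.15,0,0,0,0,0,0,-0.15,0,0,0,0,0,0,-0.15,0,0,0,0,0,0,-0.15,0,0,0,0,0,0,-0.15,0,0,-0.5,0,0,0,-0.15,0,0,-1,0,0,0,-0.15,0,0,-1,0,0,-1,-0.15,0,0,-1,0,0,-1,-0.15,0,0,-1,0,0,-1,-0.15,0,0,0,0,0,-1,-0.15],
)

```text
time: 35.65
position: [0.4952, -0.2022, 0.29]
tool_rot: [0.665, 0.747, 0.001, 0.004]
ft_force: [0.2, 1.5, -0.0]
grip_width: 0.0497
grip_force: 0.0
```

Call:
jog_arm(
  motion=[0,0,0,0,0,-1,-0.15,0,0,0,0,0,-1,-0.15,0,0,0,0,0,-1,-0.15,0,0,0,0,0,-1,-0.15,0,0,0,0,0,-1,-0.15,0,0,0,0,0,-1,-0.15,0,0,0,0,0,-1,-0.15,0,0,0,0,0,-1,-0.15,0,0,0,0,0,-1,-0.15,0,0,0,0,0,-1,-0.15,0,0,0,0,0,-1,-0.15,0,0,0,0,0,-1,-0.15],
)

```text
time: 37.15
position: [0.4932, -0.2009, 0.2862]
tool_rot: [0.304, 0.953, 0.0, -0.0]
ft_force: [0.7, 0.5, -0.6]
grip_width: 0.0501
grip_force: 0.0
```

Call:
jog_arm(
  motion=[0,0,0,0,0,-1,-0.15,0,0,0,0,0,-1,-0.15,0,0,0,0,0,-1,-0.15,0,0,0,0,0,-1,-0.15,-1,-0.8,0,0,0,0,-0.15,-0.5,-0.8,0,0,0,0,-0.15,0,0,0,0,0,0,-0.15,0,0,0,0,0,0,-0.15,0,0,0,0,0,0,-0.15],
)

```text
time: 38.28
position: [0.5281, -0.2802, 0.2863]
tool_rot: [0.169, 0.986, 0.0, -0.0]
ft_force: [0.2, 0.4, 0.3]
grip_width: 0.0501
grip_force: 0.0
```

```bash
python3 - <<'E'
from h import *
c=cal('wrist'); im=robot.camera('wrist'); cv2.imwrite('pics/w7.png',im); np.savez('w7.npz',K=c[0],R=c[1],t=c[2])
go([.4465,-.360,.2],72.5)
E
```

```text
p [ 0.5283 -0.2803  0.2864] yawY 70.5 q6 -1.91 | rz units -0.49 | shift units [ 1.35 -2.52  2.16]
```

View pics/w7.png

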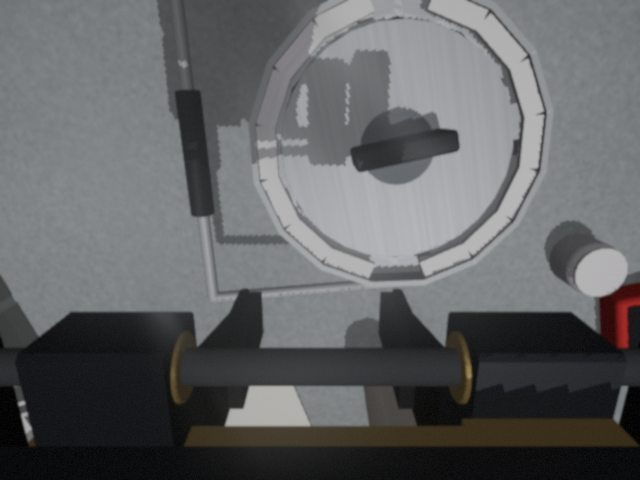

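The lid is seated. Its bar runs from (352,160) to (459,138), the slots are at (397,270) and (400,8), and the handle grip runs from (188,91) to (203,215).

```bash
python3 - <<'E'
from h import *
d=np.load('w7.npz');c=(d['K'],d['R'],d['t'])
def f(a,b,z):
    w=px2w(c,[a,b],z)[:,:2];e=w[1]-w[0];print(w.mean(0).round(4),np.linalg.norm(e).round(4),np.degrees(np.arctan2(e[1],e[0])).round(1))
f((352,152),(459,138),.133);f((400,8),(397,268),.094);f((189,91),(203,215),.095)
go([.4465,-.360,.2],72.5)
E
```

```text
[ 0.491  -0.2021] 0.076 77.8
[ 0.4976 -0.2018] 0.2032 -17.0
[ 0.4479 -0.3566] 0.0979 -17.9
p [ 0.5283 -0.2803  0.2864] yawY 70.5 q6 -1.91 | rz units -0.49 | shift units [ 1.35 -2.52  2.16]
```

Call:
jog_arm(
  motion=[0,0,0,0,0,-0.49,-0.15,0.45,-0.83,0,0,0,0,-0.15,0.45,-0.83,0,0,0,0,-0.15,0.43,-0.83,0,0,0,0,-0.15,0,0,1,0,0,0,-0.15,0,0,1,0,0,0,-0.15,0,0,1,0,0,0,-0.15,0,0,0.5,0,0,0,-0.15,0,0,0,0,0,0,-0.15,0,0,0,0,0,0,-0.15],
)

```text
time: 39.58
position: [0.4485, -0.3608, 0.1473]
tool_rot: [0.152, 0.988, -0.001, 0.001]
ft_force: [-0.2, 0.0, 0.4]
grip_width: 0.05
grip_force: 0.0
```

```bash
python3 - <<'E'
from h import *
go([.4475,-.359,.085],72.5)
im=robot.camera('wrist'); cv2.imwrite('pics/w8.png',im)
E
```

```text
p [ 0.4485 -0.3608  0.1473] yawY 72.5 q6 -2.14 | rz units -0.0 | shift units [0.04 0.04 1.56]
```

View pics/w8.png

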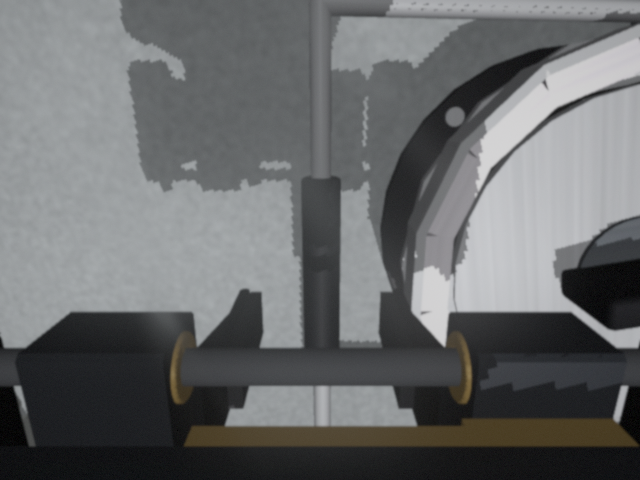

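The bar is centred between the fingers at column 321, so I descend and grip it.

Call:
jog_arm(
  motion=[0,0,0.5,0,0,0,-0.15,0,0,0.5,0,0,0,-0.15,0,0,0.4,0,0,0,-0.15,0,0,0.18,0,0,0,-0.15,0,0,0,0,0,0,1,0,0,0,0,0,0,1,0,0,0,0,0,0,1,0,0,0,0,0,0,1,0,0,0,0,0,0,1,0,0,0,0,0,0,1],
  grip_force=20,
)

```text
time: 40.88
position: [0.4481, -0.3605, 0.0836]
tool_rot: [0.153, 0.988, -0.0, 0.0]
ft_force: [-0.4, 0.9, 3.6]
grip_width: 0.0195
grip_force: 20.0
```

Call:
jog_arm(
  motion=[0,0.08,-0.46,0,0,0,1,0,0.13,-0.45,0,0,0,1,0,0.18,-0.43,0,0,0,1,0,0.23,-0.4,0,0,0,1,0,0.27,-0.38,0,0,0,1,0,0.31,-0.34,0,0,0,1,0,0.35,-0.31,0,0,0,1,0,0.38,-0.27,0,0,0,1],
)

```text
time: 41.88
position: [0.4706, -0.2901, 0.2088]
tool_rot: [0.152, 0.988, -0.005, 0.001]
ft_force: [-4.0, -6.0, 5.9]
grip_width: 0.019
grip_force: 20.0
```

```bash
python3 -c "
from h import *
o=pose()[2];print(np.round(o['ft_force'],1),o['grip_width'],o['grip_force'])
d=o['position']-np.array([.4961,-.2025,0]);print(d[:2]@[np.sin(np.radians(17.5)),np.cos(np.radians(17.5))],d[2]+.008)"
```

```text
[-4.  -6.   5.9] 0.018955245829981923 20.01374065876007
-0.0911669312685611 0.21677219008053986
```

Call:
jog_arm(
  motion=[0,0.41,-0.2,0,0,0,1,0,0.43,-0.17,0,0,0,1,0,0.45,-0.12,0,0,0,1,0,0.46,-0.07,0,0,0,1,0,0.46,-0.02,0,0,0,1,0,0.46,0.03,0,0,0,1,0,0.4,0.07,0,0,0,1,0,0,0,0,0,0,1],
)

```text
time: 42.88
position: [0.5086, -0.1676, 0.2241]
tool_rot: [0.152, 0.988, 0.001, -0.0]
ft_force: [-0.2, 1.6, 7.7]
grip_width: 0.0194
grip_force: 20.0
```

```bash
python3 -c "
from h import *
o=pose()[2];print(np.round(o['ft_force'],1),o['grip_width'],o['grip_force'])
d=o['position']-np.array([.4961,-.2025,0]);print(d[:2]@[np.sin(np.radians(17.5)),np.cos(np.radians(17.5))],d[2]+.008)"
```

```text
[-0.2  1.6  7.7] 0.019379071839706573 20.000099838653114
0.037091861964514354 0.23210553372762763
```

Call:
jog_arm(
  motion=[0,0,0,0,0,0,-0.3,0,0,0,0,0,0,-0.3,0,0,0,0,0,0,-0.3,0,0,0,0,0,0,-0.3,0,0,0,0,0,0,-0.3,0,0,-0.5,0,0,0,-0.3,0,0,-1,0,0,0,-0.3,0,0,-1,0,0,0,-0.3,0,0.8,-0.5,0,0,0,-0.3,0,1,0,0,0,0,-0.3,0,1,0,0,0,0,-0.3,0,1,0,0,0,0,-0.3],
)

```text
time: 44.38
position: [0.5542, -0.0237, 0.3441]
tool_rot: [0.153, 0.988, -0.0, 0.0]
ft_force: [0.1, -0.6, 0.2]
grip_width: 0.0564
grip_force: 0.0
```

Call:
jog_arm(
  motion=[0,1,0,0,0,0,-0.3,0,1,0,0,0,0,-0.3,0,1,0,0,0,0,-0.3,0,1,0,0,0,0,-0.3,0,0,0,0,0,0,-0.3,0,0,0,0,0,0,-0.3],
)

```text
time: 45.12
position: [0.6019, 0.1273, 0.3436]
tool_rot: [0.153, 0.988, -0.0, -0.0]
ft_force: [0.0, -0.7, -0.5]
grip_width: 0.0568
grip_force: 0.0
```

```bash
python3 - <<'E'
from h import *
a=robot.camera('top')[180:300,330:490]; b=robot.camera('scene')[180:360,90:270]
cv2.imwrite('pics/fin.png',np.hstack([cv2.resize(a,(400,300),interpolation=2),cv2.resize(b,(300,300),interpolation=2)]))
E
```

```text
(no output)
```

View pics/fin.png

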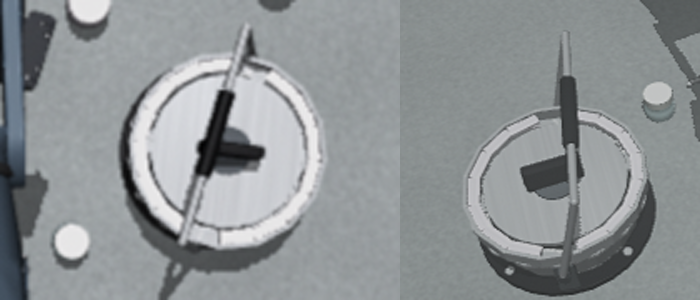

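The handle's end is at (428.8,190.8) in the top view, which matches its start pose on the end stop. The lid is locked crosswise, so I hand in.

```bash
python3 -c "
from rig import robot
print(robot.hand_in())"
```

```text
the job is handed in; nothing more can be done
None
```

I handed the job in at about 45 s: both heat sinks I found on the bench are in the drum, the lid is twisted to its stop, and the handle is back at its starting position on the end stop; no verdict came back.

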